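Scan the tube rack's label and dock the scanner

ROBOT

A 6-joint arm with a two-finger parallel gripper is mounted at the origin on the work surface. World frame = base frame: x ahead of the robot, y to its left, z up, the work surface at z = 0. Lengths are in mm, angles in degrees, forces in N, time in s.
With the tool pointing down it reaches from about 350 to 850 mm from the base axis. Payload 8.1 kg.
Tool frame: the origin (TCP) lies between the finger pads; the fingertips stand 22 mm ahead of it and the grasp point (between the pads) lies 3 mm ahead of it; z points along the fingers, y is the line along which they close (so a half turn about z gives the same grasp; the last joint's range is limited). The gripper opens to 85 mm and grips with 20 to 120 N. Pads are 22 mm wide; open, the fingers measure 114 mm over their backs; the gripper's body (76 mm by 85 mm) begins 54 mm behind the grasp point. The pads swing forward as they close: fully open they stand 13 mm farther back than shut.
Start: joints at [63.976, 7.471, 85.268, -0, 87.261, -4.893], TCP at [216.277, 559.669, 224.592] pointing down, gripper open.
Joint ranges: [-169.43, 169.43], [-51.17, 129.36], [1.28, 143.12], [-76.62, 256.62], [0, 156.53], [-152.29, 152.29]. Speed limits (degrees/s): [136.94, 136.94, 159.86, 180, 180, 180].

INTERFACE

Orientations are given as [roll, pitch, yaw] about the fixed x, y, z axes, in that order (R = Rz(yaw) Ry(pitch) Rx(roll)).
In Python, from bench import sense, snapshot, calibration, hand_in gives the robot as it stands.
- The arm moves only by the shell command python3 -m crank 'ROWS' [FORCE]. ROWS is JSON, a list of rows, each a list of 5 numbers: the shift along the tool's x, y, z in cm, then the turn about the tool's z in rad, then the finger opening in cm, from 0 to 8.54. A call has 1 to 20 rows; each row is the pose to reach, as a shift and turn from the pose commanded when the call began, along the tool's axes at that moment; what a row does not reach only later rows make up. A row lasts 1/10 s, in which the tool goes at most 50 mm and 8.59 degrees, less where a joint would pass 70% of its speed; a pose out of reach is approached as far as the arm can. A call with a gripper value outside its range is refused whole. The fingers move at their own pace and stop on an object; FORCE is the grip in N (left out, the last holds). Time passes only in rows, so rows that repeat a pose let the fingers close. It gives the time, the measured TCP pose, the force, the opening and the grip force at its end, in the units of the state.
- sense(): the state, without advancing time (a new reading comes with each control period).
- snapshot(name): name is "scene" or "top" or "wrist"; returns (picture, depth): 384x512x3 uint8, red, green, blue; 384x512 float32, mm along the optical axis (not along the pixel's ray), 0 where there is no reading.
- calibration(name): a dict with "fovy" (degrees; the focal length in pixels is half the picture's height over the tangent of half this angle, whatever the lens; pixels are square), "cx", "cy" (the principal point, pixels), "rvec" (rotation vector, rad) and "tvec" (3), from world to camera coordinates, as OpenCV has them; the wrist camera has in their place "tool_from_camera" (4x4, takes a point from camera to tool coordinates, whose origin is the TCP and whose axes are the flange's). Camera axes: x right, y down, z forward; pixel columns grow to the right and rows downward; lengths in mm; the calibration is good to about 2 mm. A picture is of the moment at which its call begins: read the wrist's pose just before it. calibration takes no time and is no camera call.
- hand_in(): hands the job in; it is judged then, once.
The state is a dict: "time": time; "joint_pos": joint angles; "qd": joint speeds; "joint_efforts": joint torques, N m; "tool_pos": TCP position; "tcp_rot": TCP orientation; "ft_force": force on the tool from outside, world axes, zero at the start; "wrist_torque": the same for the moment, N m; "finger_gap": finger opening in mm; "grip_force": force on a finger pad.
Only numpy, scipy, OpenCV 4.12 (cv2) and the standard library are available. Lean on these libraries where they do the work, as an engineer would, in place of code of your own. Each camera call takes 0.05 s, during which the arm holds its last target. There are 200 camera calls.

TASK

Two sample racks on the lab bench carry a code label; book in the one with the test tubes in it. Pick up the handheld scanner, point its window squarely at the middle of that rack's label from roughly 80 mm away and hold it still there for at least one second, then set the scanner down gently, upright, in the middle of its charging pad and let go. Do not bump either rack, and leave the beaker, the bottle and the jar where they stand.

Things in the scene. Friction and masses are not known exactly. Their poses are not given: they have to be found in the camera images.
- scanner: Loose handheld code scanner, 0.2 kg, standing on its foot, 166 mm tall; reads by itself, no trigger. Origin: centre of the underside, z up, +x the way it looks. Black foot 80 x 64 mm (x, y), 12 thick; black handle 32 x 28 mm (x, y); grey box head 90 long, 44 wide (flat faces to +y and -y), 34 thick, centred at x 12, z 125 mm and tipped nose-down by 40 degrees.
- grip (a point): Point on the scanner's handle axis between the flat side faces of the head, 132 mm above the foot's underside: a good place to pinch it from above, across its 44 mm width (scanner's y). Axes as the scanner.
- window (a point): Middle of the scanner's black reading window at the head's nose, 47 mm ahead of (+x) and 95 mm above the scanner's origin. Its x axis is the line of sight, out of the window, 40 degrees below the scanner's +x; y as the scanner. It reads a label 45 to 125 mm ahead, the line of sight passing near the label's middle and at most 20 degrees off square, in any roll.
- rack_tubes: White plastic test tube rack, fixed to the bench, holding eight upright glass tubes: this one is to be scanned. 110 x 70 mm (x, y), top plate at 100 mm, tubes up to 162 mm. Origin: centre of the underside, z up. The label plate stands off its -y long side. The two racks may stand in either place.
- label (a point): Centre of the code label (42 mm square, black pattern on white paper, on a 52 mm plate) of the rack with tubes, 54 mm to the -y side of the rack's origin and 100 mm up. Its z axis points straight out of the label: towards the rack's -y side and 40 degrees above level. x is the rack's x.
- rack_empty: The same rack with the same kind of label, fixed, but without tubes (dark holes in its top plate). Not to be scanned. Origin and axes as the other rack.
- pad: Fixed flat black charging pad, 150 x 130 mm (x, y), top 10 mm above the bench. Origin: centre of its underside. A rubber patch 96 x 80 mm marks its middle. The scanner may face any way on it.
- beaker: Loose glass beaker, 66 mm across, 85 mm tall; origin centre of its underside.
- reagent: Loose amber bottle, 52 mm across, 105 mm tall; origin centre of its underside.
- jar: Loose glass jar, 60 mm across, 75 mm tall; origin centre of its underside.
Not all that is in view belongs to the job. What is meant by the scanner is not green or purple, and is the larger of those in its own colour.

How it is judged:
By the outcome, as a careful person would: the job done as asked, in the order asked, and still so for the second after the job is handed in, with the robot touching nothing.
It also fails if it takes over 51 s, if anything falls off the work surface, if the arm or the gripper's body presses on something with over 40 N, if the wrist force passes 120 N, or if a joint passes its speed limit or range.

## Working session

There is one attempt and no reset: what is moved stays moved. The work goes in short steps, Python scripts to look and compute and a shell command to move; the robot and the scene stay as the last step left them, time stands still between calls to the robot, and variables do not carry over. Pictures are saved under pics/ and viewed, at most 10 in all, crops included, and the job is handed in when it is done.

```bash
mkdir -p pics; python3 - <<'E'
from bench import *
import cv2,numpy as np
print(sense())
for n in("scene","top"):
    p,d=snapshot(n); cv2.imwrite(f"pics/{n}0.png",p[:,:,::-1]); np.savez(f"{n}0.npz",p=p,d=d); print(n,calibration(n),(d>0).mean())
print(calibration("wrist"))
E
```

```text
{'time': 0.0, 'joint_pos': array([ 6.39789899e+01,  7.51418431e+00,  8.53287475e+01, -1.36762316e-03,
        8.72591445e+01, -4.89263937e+00]), 'qd': array([ 0.02279988, -0.05197841, -0.02655199,  0.1210116 ,  0.01683936,
        0.05313711]), 'joint_efforts': array([-2.41259790e-03, -5.69420063e+01, -5.00538468e+01, -6.47102897e-04,
        1.51854067e-02,  5.16394300e-05]), 'tool_pos': array([216.02053744, 559.18391887, 223.55914092]), 'tcp_rot': array([-1.79898179e+02, -7.34500691e-03,  1.58871689e+02]), 'ft_force': array([-0.05542622, -0.13053137,  0.20976038]), 'wrist_torque': array([-0.00090357, -0.04525809,  0.04514907]), 'grip_force': 0.0, 'finger_gap': 85.2556525926277}
scene {'fovy': 50.876868792409695, 'cx': 255.5696658085521, 'cy': 194.45987525638023, 'rvec': array([ 1.83416795,  1.92706873, -0.622304  ]), 'tvec': array([ -25.62081291, -385.91943062, 1499.11831106])} 0.9959157307942709
top {'fovy': 48.02505357440666, 'cx': 253.18802254941332, 'cy': 190.65057577768957, 'rvec': array([ 2.17516446, -2.17257655,  0.13793795]), 'tvec': array([  48.87984629,  544.50172305, 1034.93359657])} 0.9961496988932291
{'fovy': 69.21780125126541, 'cx': 257.72269830123014, 'cy': 187.46631125425836, 'tool_from_camera': array([[ 1.02578646e-03, -9.55672593e-01, -2.94429689e-01,
         7.54754316e+01],
       [ 9.99999130e-01,  1.22440679e-03, -4.90257765e-04,
        -1.12932936e-01],
       [ 8.29027621e-04, -2.94428930e-01,  9.55673018e-01,
        -1.49268534e+02],
       [ 0.00000000e+00,  0.00000000e+00,  0.00000000e+00,
         1.00000000e+00]])}
```

View pics/scene0.png

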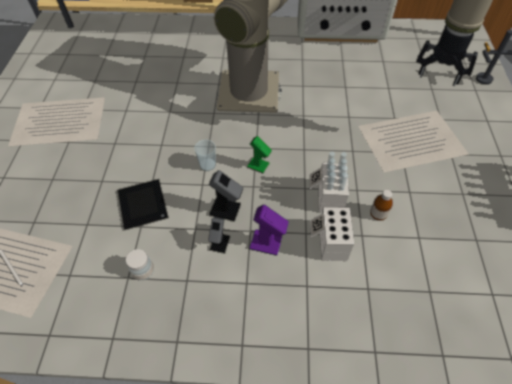

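View pics/top0.png

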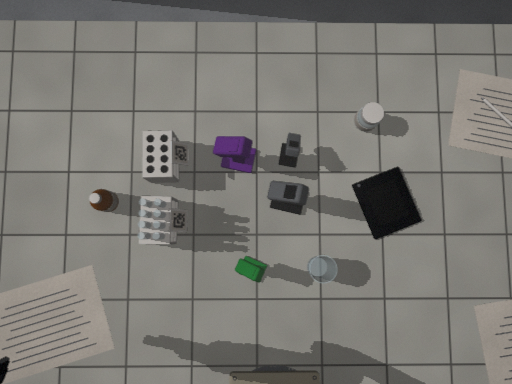

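The scene shows four scanner-like things, at top-view pixels large grey (288,195), small grey (290,148), purple (235,150) and green (250,268). By the description I choose the large grey one. The rack with tubes is at (156,220), the empty rack at (160,155) and the pad at (387,203).

```bash
cat > h.py <<'E'
import numpy as np,cv2
from scipy.spatial.transform import Rotation as R
from bench import *
def K(c,h=384):
    f=h/2/np.tan(np.radians(c["fovy"]/2)); return f
def cam(n,state=None):
    c=calibration(n)
    if n=="wrist":
        T=np.eye(4);T[:3,:3]=R.from_euler("xyz",state["tcp_rot"],degrees=True).as_matrix();T[:3,3]=state["tool_pos"]
        return K(c),c["cx"],c["cy"],T@c["tool_from_camera"]
    T=np.eye(4);T[:3,:3]=cv2.Rodrigues(c["rvec"])[0];T[:3,3]=c["tvec"]
    return K(c),c["cx"],c["cy"],np.linalg.inv(T)
def cloud(n,d,state=None):
    f,cx,cy,T=cam(n,state); v,u=np.indices(d.shape)
    P=np.stack([(u-cx)/f*d,(v-cy)/f*d,d],-1)
    return P@T[:3,:3].T+T[:3,3]
def plane(n,uv,z,state=None):
    f,cx,cy,T=cam(n,state); uv=np.atleast_2d(uv).astype(float)
    r=np.c_[(uv[:,0]-cx)/f,(uv[:,1]-cy)/f,np.ones(len(uv))]@T[:3,:3].T
    return T[:3,3]+r*((z-T[2,3])/r[:,2])[:,None]
E
python3 - <<'E'
from h import *
z=np.load("top0.npz");p,d=z["p"],z["d"];W=cloud("top",d)
print("floor z",np.median(W[100:120,60:100,2]), "tcp",W[190,288])
def box(name,u0,u1,v0,v1,lo,hi):
    w=W[v0:v1,u0:u1].reshape(-1,3);c=p[v0:v1,u0:u1].reshape(-1,3)
    m=(w[:,2]>lo)&(w[:,2]<hi);q=w[m]
    if len(q)<5: print(name,len(q));return
    r=cv2.minAreaRect(q[:,:2].astype(np.float32));print(name,len(q),np.round(r[0]),np.round(r[1]),round(r[2],1),"zmed",np.median(q[:,2]).round(),"zmax",q[:,2].max().round())
box("scanner head",265,310,172,215,90,200)
box("scanner foot",265,310,172,220,5,30)
box("small",275,305,130,170,15,200)
box("purple",210,262,130,175,15,300)
box("green",232,270,252,285,15,200)
box("rackT top",135,176,192,250,90,112)
box("rackE top",138,178,126,185,90,112)
box("labelT",170,192,205,235,70,130)
box("labelE",172,192,138,170,70,130)
box("pad",345,430,160,245,6,20)
box("beaker",300,345,250,290,20,200);box("jar",350,390,98,135,20,200);box("bottle",85,122,180,215,20,200)
# pad by colour
m=np.zeros(p.shape[:2],np.uint8);m[150:250,340:440]=(p[150:250,340:440].max(2)<70)*255
c=max(cv2.findContours(m,0,2)[0],key=cv2.contourArea);r=cv2.minAreaRect(c);print("pad",r,plane("top",r[0],10))
big=cv2.resize(p[125:225,210:320],None,fx=6,fy=6,interpolation=2);cv2.imwrite("pics/crop.png",big[:600,:660,::-1])
E
```

```text
floor z 0.47171646604181205 tcp [533.20965753 -24.89592277 146.7302165 ]
scanner head 795 [530. -26.] [86. 44.] 77.0 zmed 146.0 zmax 168.0
scanner foot 282 [534. -35.] [111. 109.] 0.5 zmed 12.0 zmax 30.0
small 336 [649. -40.] [37. 61.] 79.4 zmed 104.0 zmax 120.0
purple 861 [630.  96.] [92. 53.] 78.9 zmed 143.0 zmax 169.0
green 417 [359.  58.] [63. 37.] 66.2 zmed 108.0 zmax 125.0
rackT top 913 [470. 268.] [ 82. 110.] 89.2 zmed 101.0 zmax 112.0
rackE top 1416 [624. 266.] [112.  81.] 1.6 zmed 101.0 zmax 112.0
labelT 409 [471. 222.] [66. 37.] 1.0 zmed 102.0 zmax 124.0
labelE 386 [623. 222.] [73. 35.] 1.4 zmed 102.0 zmax 124.0
pad 3000 [ 514. -295.] [211. 204.] 81.9 zmed 10.0 zmax 19.0
beaker 384 [ 357. -111.] [65. 64.] 89.5 zmed 69.0 zmax 91.0
jar 597 [ 729. -237.] [55. 56.] 88.3 zmed 74.0 zmax 81.0
bottle 500 [519. 409.] [47. 52.] 72.8 zmed 73.0 zmax 110.0
pad ((387.2100524902344, 202.7041473388672), (61.4615478515625, 52.76923751831055), 67.38013458251953) [[ 516.71579751 -288.66974018   10.        ]]
```

View pics/crop.png

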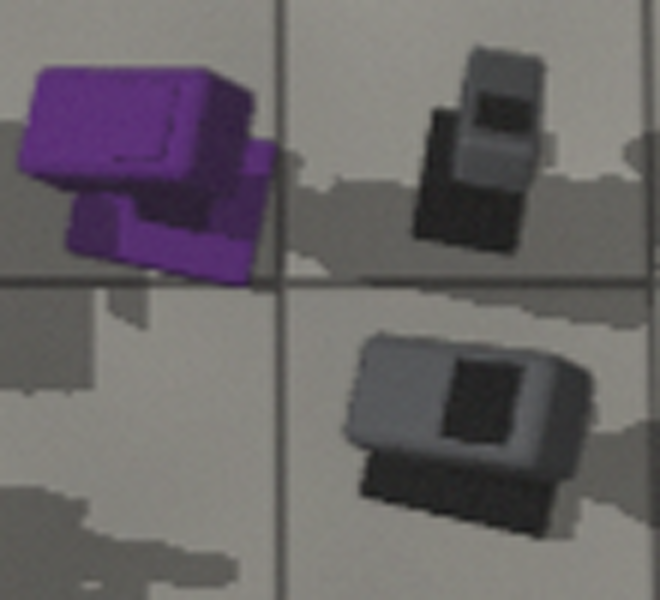

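The crop shows the large grey scanner: head at about (465,405), black foot below it, with a black patch at (485,400). The small grey one sits at about (500,120). I chose the large one. Next I'll work out its yaw and the first move.

```bash
cat >> h.py <<'E'
def rel(goal,yaw):
    s=sense();t=s["tool_pos"];M=R.from_euler("xyz",[180,0,s["tcp_rot"][2]],degrees=True).as_matrix()
    dy=(yaw-s["tcp_rot"][2]+180)%360-180
    print("t",s["time"],"tool",t.round(1),s["tcp_rot"].round(2),"rel cm",(M.T@(np.array(goal)-t)/10).round(2),"turn rad",round(-np.radians(dy),4),"gap",s["finger_gap"],"ft",s["ft_force"].round(1))
def head(W,mask):
    q=W[mask]; r=cv2.minAreaRect(q[:,:2].astype(np.float32)); b=cv2.boxPoints(r)
    e=[b[1]-b[0],b[2]-b[1]]; a=max(e,key=np.linalg.norm);a=a/np.linalg.norm(a)
    s=(q[:,:2]-r[0])@a; k=np.polyfit(s,q[:,2],1)[0]
    if k>0:a=-a
    return np.array(r[0]),r[1],np.degrees(np.arctan2(a[1],a[0])),k
E
python3 - <<'E'
from h import *
z=np.load("top0.npz");W=cloud("top",z["d"])
m=np.zeros(W.shape[:2],bool);m[172:215,265:310]=1
c,sz,yaw,k=head(W,m&(W[...,2]>100)&(W[...,2]<172));print("head",c,sz,yaw,k)
a=np.array([np.cos(np.radians(yaw)),np.sin(np.radians(yaw))]);print("origin",c-12*a)
rel([*(c-12*a),235],yaw)
E
```

```text
head [530.09472656 -26.27145386] (85.96379089355469, 44.094486236572266) 76.98663 -0.606064607943222
origin [527.39258647 -37.96326447]
t 0.1 tool [216.  559.2 223.6] [-1.7990e+02 -1.0000e-02  1.5887e+02] rel cm [-50.57 -44.48  -1.14] turn rad 1.4291 gap 85.62301290476984 ft [0.3 0.2 0.5]
```

```bash
python3 -m crank '[[-2,-1.8,-1,0.06,8.5],[-5,-4.4,-2,0.15,8.5],[-9,-8,-2,0.27,8.5],[-13,-11.5,-2,0.39,8.5],[-17,-15,-2,0.51,8.5],[-21,-18.5,-2,0.63,8.5],[-25,-22,-2,0.75,8.5],[-29,-25.5,-2,0.87,8.5],[-33,-29,-2,0.99,8.5],[-37,-32.5,-2,1.1,8.5],[-41,-36,-1.6,1.2,8.5],[-45,-39.5,-1.4,1.3,8.5],[-48,-42.2,-1.1,1.38,8.5],[-49.8,-43.8,-1.1,1.42,8.5],[-50.6,-44.5,-1.1,1.43,8.5],[-50.6,-44.5,-1.1,1.43,8.5],[-50.6,-44.5,-1.1,1.43,8.5]]'
python3 - <<'E'
from h import *
s=sense();p,d=snapshot("wrist");cv2.imwrite("pics/w1.png",p[:,:,::-1]);W=cloud("wrist",d,s)
np.savez("w1.npz",p=p,W=W)
near=np.hypot(W[...,0]-529,W[...,1]+30)<80
for lo in(95,110):
    m=near&(W[...,2]>lo)&(W[...,2]<175); c,sz,yaw,k=head(W,m);print(m.sum(),c,sz,yaw,k)
a=np.radians(yaw);rel([*(c-12*np.array([np.cos(a),np.sin(a)])),235],yaw)
E
```

```text
time: 1.8
tool_pos: [527.3, -37.0, 235.2]
tcp_rot: [-179.9, -0.0, 77.0]
ft_force: [-0.4, -0.5, 0.2]
finger_gap: 85.0
grip_force: 0.0
4509 [529.67700195 -24.87262344] (84.33303833007812, 44.09309387207031) 77.01258 -0.6961489010876517
4467 [529.67700195 -24.87262344] (84.33303833007812, 44.09309387207031) 77.01258 -0.691184078372615
t 1.85 tool [527.3 -36.5 235.5] [-1.7996e+02 -3.0000e-02  7.7030e+01] rel cm [-0.01 -0.03  0.05] turn rad 0.0002 gap 84.98748954286724 ft [0.3 0.4 0.3]
```

View pics/w1.png

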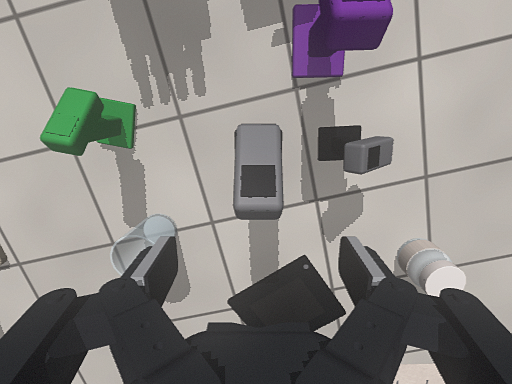

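The wrist view shows the large grey scanner at (258,170), centred between the jaws and aligned with them. I'll descend and grip.

```bash
python3 -m crank '[[0,0,1.5,0,8.5],[0,0,3.5,0,8.5],[0,0,6,0,8.5],[0,0,8,0,8.5],[0,0,9.3,0,8.5],[0,0,10,0,8.5],[0,0,10,0,8.5],[0,0,10,0,6],[0,0,10,0,4.5],[0,0,10,0,3.5],[0,0,10,0,3.5],[0,0,10,0,3.5],[0,0,10,0,3.5],[0,0,10,0,3.5]]' 50
python3 - <<'E'
from h import *
z=np.load("w1.npz");
t=np.load("top0.npz");p=t["p"];W=cloud("top",t["d"])
# label T / E : white+black plate pixels, points on 40deg-tilted plane
for n,v0,v1 in(("T",200,240),("E",132,175)):
    w=W[v0:v1,165:195].reshape(-1,3); w=w[(w[:,2]>70)&(w[:,2]<128)&(w[:,1]<240)]
    m=(w[:,2]>75); print(n,w[m].min(0).round(),w[m].max(0).round(),np.median(w[m],0).round())
    w=w[(w[:,1]<236)]; 
    for z0 in (85,92,100,108,115):
        q=w[abs(w[:,2]-z0)<4]; print(z0,len(q),q.mean(0).round(1),q[:,0].min().round(),q[:,0].max().round())
rel([527,-37,195],77)
E
```

```text
time: 3.25
tool_pos: [528.6, -38.1, 136.9]
tcp_rot: [179.9, 0.0, 76.9]
ft_force: [-1.7, -0.6, 5.7]
finger_gap: 42.8
grip_force: 52.0
T [426. 204.  79.] [515. 240. 124.] [469. 223. 103.]
85 58 [468.4 208.5  85.8] 444.0 495.0
92 73 [470.7 213.1  92.1] 444.0 495.0
100 81 [468.2 219.8 100. ] 444.0 494.0
108 82 [469.5 226.6 108.3] 444.0 494.0
115 85 [468.7 232.2 114.3] 444.0 495.0
E [574. 204.  79.] [677. 240. 124.] [624. 222. 102.]
85 61 [625.1 207.4  85.3] 601.0 651.0
92 75 [625.1 212.5  92.1] 599.0 651.0
100 72 [625.2 219.   99.7] 599.0 650.0
108 82 [624.1 225.7 107.9] 599.0 651.0
115 79 [623.6 231.5 114.8] 600.0 649.0
t 3.25 tool [528.6 -38.1 136.9] [1.7989e+02 1.0000e-02 7.6930e+01] rel cm [ 0.07 -0.18 -5.81] turn rad -0.0012 gap 42.77756628132095 ft [-1.7 -0.6  5.7]
```

```bash
python3 -m crank '[[0,0,-0.5,0,3.5],[0,0,-2,0,3.5],[0,0,-4,0,3.5],[0.3,-0.2,-5.8,0,3.5],[1.2,-0.8,-7,-0.02,3.5],[2.7,-1.9,-7,-0.05,3.5],[4.6,-3.2,-7,-0.08,3.5],[6.5,-4.5,-7,-0.11,3.5],[8.4,-5.8,-7,-0.14,3.5],[10.2,-7,-7,-0.17,3.5],[11.5,-7.9,-6.8,-0.2,3.5],[12.3,-8.5,-6.4,-0.22,3.5],[12.6,-8.8,-6,-0.227,3.5],[12.6,-8.8,-6,-0.227,3.5],[12.6,-8.8,-6,-0.227,3.5]]'
python3 - <<'E'
from h import *
s=sense();p,d=snapshot("wrist");cv2.imwrite("pics/w2.png",p[:,:,::-1]);W=cloud("wrist",d,s)
w=W[(abs(W[...,0]-469)<40)&(W[...,1]>200)&(W[...,1]<236)&(W[...,2]>75)&(W[...,2]<125)]
print(len(w))
for z0 in(85,92,100,108,115):
    q=w[abs(w[:,2]-z0)<3]
    if len(q): print(z0,len(q),q.mean(0).round(1),q[:,0].min().round(),q[:,0].max().round())
if len(w):
    A=np.c_[w[:,:2],np.ones(len(w))];print("plane",np.linalg.lstsq(A,w[:,2],rcond=None)[0])
# held head in view
m=(W[...,2]>140)&(np.hypot(W[...,0]-s["tool_pos"][0],W[...,1]-s["tool_pos"][1])<90)&(W[...,2]<s["tool_pos"][2]+40)
rel([469.3,112,193],90)
pt,dt=snapshot("top");cv2.imwrite("pics/t2.png",cv2.resize(pt[120:280,120:330],None,fx=3.6,fy=3.6,interpolation=2)[:,:,::-1]);np.savez("t2.npz",p=pt,d=dt)
E
```

```text
time: 4.75
tool_pos: [470.6, 104.4, 195.4]
tcp_rot: [-180.0, 0.0, 89.9]
ft_force: [0.6, 0.4, -1.9]
finger_gap: 42.6
grip_force: 51.2
3299
85 369 [468.8 209.2  85.2] 443.0 494.0
92 469 [468.1 214.6  92.1] 443.0 494.0
100 548 [468.9 221.3 100. ] 443.0 495.0
108 617 [469.2 227.9 108. ] 443.0 495.0
115 602 [470.  233.6 114.5] 443.0 495.0
plane [ 2.23330622e-02  1.19646808e+00 -1.75334987e+02]
t 4.8 tool [470.7 104.3 195.6] [-1.800e+02  2.000e-02  8.989e+01] rel cm [ 0.77 -0.15  0.26] turn rad -0.0019 gap 42.915240045635265 ft [ 0.4  0.2 -2.2]
```

View pics/w2.png

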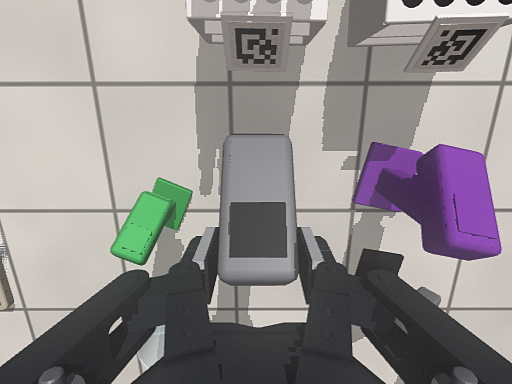

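The label of the rack with tubes is at (257,43) in the wrist view, straight ahead of the held scanner head at (258,210). Now the final 8 mm, then hold for over a second.

```bash
python3 -m crank '[[0.3,-0.05,0.1,0,3.5],[0.7,-0.1,0.2,0,3.5],[0.85,-0.15,0.25,0,3.5],[0.85,-0.15,0.25,0,3.5],[0.85,-0.15,0.25,0,3.5],[0.85,-0.15,0.25,0,3.5],[0.85,-0.15,0.25,0,3.5],[0.85,-0.15,0.25,0,3.5],[0.85,-0.15,0.25,0,3.5],[0.85,-0.15,0.25,0,3.5],[0.85,-0.15,0.25,0,3.5],[0.85,-0.15,0.25,0,3.5],[0.85,-0.15,0.25,0,3.5],[0.85,-0.15,0.25,0,3.5],[0.85,-0.15,0.25,0,3.5],[0.85,-0.15,0.25,0,3.5],[0.85,-0.15,0.25,0,3.5],[0.85,-0.15,0.25,0,3.5],[0.85,-0.15,0.25,0,3.5],[0.85,-0.15,0.25,0,3.5]]'
python3 - <<'E'
from h import *
s=sense();p,d=snapshot("wrist");W=cloud("wrist",d,s)
m=np.zeros(d.shape,bool);m[160:195,235:280]=1
q=W[m];A=np.c_[q[:,:2],np.ones(len(q))];k=np.linalg.lstsq(A,q[:,2],rcond=None)[0]
n=np.array([-k[0],-k[1],1]);n/=np.linalg.norm(n)
print("head top slope deg",np.degrees(np.arctan(k[:2])), "TCP",s["tool_pos"])
los=np.array([0,n[2],-n[1]]) if 0 else np.cross(n,[-1,0,0]); los/=np.linalg.norm(los)
t=np.median(q,0); print("pt on top",t,"los",los)
c0=t-17*n; L=np.array([469,221,100]); # point at head mid-thickness, mid width
v=L-c0; print("axis miss",(v-(v@los)*los).round(1))
z=s["tool_pos"]
rel([469,113,193],90)
rel([517,-289,220],90)
E
```

```text
time: 6.85
tool_pos: [469.1, 113.3, 193.1]
tcp_rot: [-180.0, 0.0, 89.9]
ft_force: [0.3, -0.8, -3.0]
finger_gap: 43.1
grip_force: 51.3
head top slope deg [-0.1634915  14.77501751] TCP [469.08733389 113.32565434 193.08252557]
pt on top [468.34405166 146.62784216 186.25285814] los [-0.         -0.96693468 -0.25502417]
axis miss [  0.7  21.8 -82.5]
t 6.9 tool [469.1 113.3 193.1] [-180.     -0.     89.94] rel cm [-0.03 -0.01  0.01] turn rad -0.001 gap 42.691493460953794 ft [-0.1 -0.3 -1.2]
t 6.9 tool [469.1 113.3 193.1] [-180.     -0.     89.94] rel cm [-40.23   4.83  -2.69] turn rad -0.001 gap 42.691493460953794 ft [-0.1 -0.3 -1.2]
```

```bash
python3 - <<'E'
from h import *
s=sense();p,d=snapshot("wrist");W=cloud("wrist",d,s)
for v in range(115,295,8): print(v,W[v,257].round(1),d[v,257].round(1))
p2,d2=snapshot("scene");cv2.imwrite("pics/s3.png",cv2.resize(p2[130:270,180:380],None,fx=4,fy=4,interpolation=2)[:,:,::-1])
E
```

```text
115 [4.678e+02 1.731e+02 1.000e-01] 331.5
123 [467.8 163.9   1.4] 333.1
131 [467.8 154.2  -0.9] 338.1
139 [468.3 166.5 170.3] 170.8
147 [468.3 161.8 172. ] 170.6
155 [468.3 157.6 176.1] 167.9
163 [468.3 153.4 179.6] 165.9
171 [468.3 149.5 183.6] 163.1
179 [468.3 145.6 187. ] 161.0
187 [468.3 141.4 189.1] 160.3
195 [468.4 138.  193.4] 157.2
203 [468.4 134.8 197.8] 153.9
211 [468.4 131.4 201. ] 151.9
219 [468.4 127.7 203.6] 150.5
227 [468.4 124.6 206.9] 148.3
235 [468.4 121.4 209.9] 146.4
243 [468.4 117.4 211.2] 146.3
251 [468.4 115.1 215.4] 143.0
259 [468.4 110.7 215.9] 143.8
267 [468.4 107.8 218.7] 141.9
275 [468.4 103.8 219.8] 142.1
283 [468.4  94.8 214.1] 150.2
291 [ 4.677e+02 -7.520e+01 -3.000e-01] 405.3
```

View pics/s3.png

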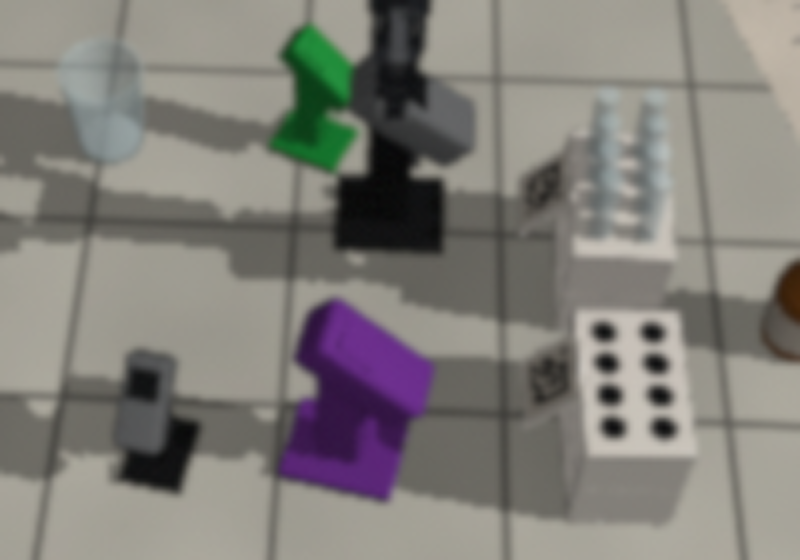

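The scene crop shows the scanner held at (400,140) with its nose at (465,140), facing the tubes rack's label at (545,185). The measured head slope is about 41°, the line meets the label's middle, and the hold lasted about 1.8 s. Next I'll carry it over the pad.

```bash
python3 -m crank '[[-0.5,0,0,0,3.5],[-1.5,0,-0.3,0,3.5],[-3.5,0.2,-0.8,0,3.5],[-6.5,0.6,-1.5,0,3.5],[-10,1.2,-2.2,0.08,3.5],[-13.5,1.6,-2.7,0.18,3.5],[-17,2,-2.7,0.3,3.5],[-20.5,2.5,-2.7,0.42,3.5],[-24,2.9,-2.7,0.54,3.5],[-27.5,3.3,-2.7,0.66,3.5],[-31,3.7,-2.7,0.78,3.5],[-34,4.1,-2.7,0.9,3.5],[-36.5,4.4,-2.7,1.0,3.5],[-38.5,4.6,-2.7,1.08,3.5],[-39.7,4.8,-2.7,1.14,3.5],[-40.2,4.8,-2.7,1.175,3.5],[-40.2,4.8,-2.7,1.175,3.5],[-40.2,4.8,-2.7,1.175,3.5],[-40.2,4.8,-2.7,1.175,3.5]]'
python3 - <<'E'
from h import *
s=sense();p,d=snapshot("wrist");cv2.imwrite("pics/w4.png",p[:,:,::-1]);np.savez("w4.npz",p=p,W=cloud("wrist",d,s))
p2,d2=snapshot("top");np.savez("t4.npz",p=p2,d=d2);cv2.imwrite("pics/t4.png",cv2.resize(p2[130:280,310:460],None,fx=4,fy=4)[:,:,::-1])
t=np.load("top0.npz");P,D=t["p"],t["d"]
m=np.zeros(P.shape[:2],np.uint8);m[155:250,340:430]=(P[155:250,340:430].max(2)<75)*255
c=max(cv2.findContours(m,0,2)[0],key=cv2.contourArea)
w=plane("top",c[:,0],9);r=cv2.minAreaRect(w[:,:2].astype(np.float32));print("pad world",r)
rel([517,-289,147],22.6)
E
```

```text
time: 8.9
tool_pos: [516.7, -288.1, 220.2]
tcp_rot: [-180.0, -0.0, 22.7]
ft_force: [-0.7, 0.5, -1.6]
finger_gap: 42.5
grip_force: 51.3
pad world ((517.5560302734375, -288.4933166503906), (155.67410278320312, 136.80616760253906), 20.905046463012695)
t 9.0 tool [ 516.8 -288.1  220.2] [ 1.80e+02 -1.00e-02  2.27e+01] rel cm [-0.01  0.09  7.32] turn rad 0.0018 gap 42.82437680835812 ft [-0.2 -0.2 -2.9]
```

View pics/w4.png

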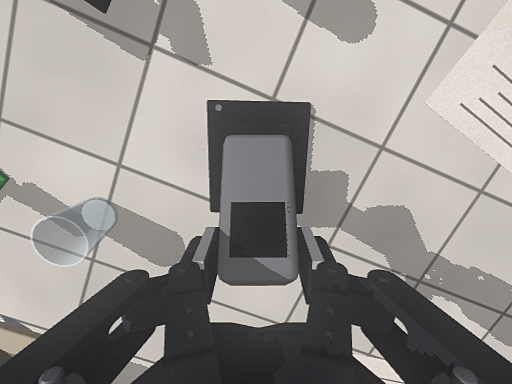

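```bash
python3 - <<'E'
from h import *
s=sense();q=plane("wrist",[[207,100],[312,103],[211,212]],10,s);print(q)
e=q[1]-q[0];print(np.linalg.norm(e));a=np.radians(21.5);print("centre",(q[0]+q[1])/2-75*np.array([np.cos(a),np.sin(a),0]), np.degrees(np.arctan2(e[1],e[0])))
E
```

```text
[[ 563.37707515 -200.91455506   10.        ]
 [ 610.27441276 -321.82869261   10.        ]
 [ 425.49389874 -256.14269496   10.        ]]
129.6903579121456
centre [ 517.04442636 -288.85921584   10.        ] -68.8008919479928
```

The wrist view shows the pad's far edge from (207,100) to (312,103), with the scanner head at (258,210) over its middle and aligned with it. I'll lower slowly.

```bash
python3 -m crank '[[-0.1,0.08,1,0.01,3.5],[-0.1,0.08,2.5,0.02,3.5],[-0.1,0.08,4,0.02,3.5],[-0.1,0.08,5.3,0.02,3.5],[-0.1,0.08,6.2,0.02,3.5],[-0.1,0.08,6.7,0.02,3.5],[-0.1,0.08,6.9,0.02,3.5],[-0.1,0.08,7,0.02,3.5],[-0.1,0.08,7,0.02,3.5],[-0.1,0.08,7,0.02,3.5]]'
python3 -m crank '[[0,0,0.05,0,3.5],[0,0,0.1,0,3.5],[0,0,0.15,0,3.5],[0,0,0.2,0,3.5],[0,0,0.2,0,3.5],[0,0,0.2,0,3.5]]'
```

```text
time: 10.0
tool_pos: [516.5, -290.2, 150.8]
tcp_rot: [179.9, -0.0, 21.5]
ft_force: [-0.2, 0.6, -2.1]
finger_gap: 42.7
grip_force: 51.3
time: 10.6
tool_pos: [516.1, -289.8, 148.0]
tcp_rot: [-180.0, 0.0, 21.5]
ft_force: [-0.2, -0.5, -2.3]
finger_gap: 42.7
grip_force: 51.3
```

```bash
python3 -m crank '[[0,0,0.04,0,3.5],[0,0,0.08,0,3.5],[0,0,0.12,0,3.5],[0,0,0.12,0,3.5]]'; python3 - <<'E'
from h import *
for i in range(3): print(sense()["tool_pos"],sense()["ft_force"]); snapshot("wrist")
E
```

```text
time: 11.0
tool_pos: [516.1, -289.9, 147.1]
tcp_rot: [180.0, -0.0, 21.5]
ft_force: [-0.9, 1.0, -0.5]
finger_gap: 42.8
grip_force: 51.5
[ 516.13056505 -289.87760955  147.08744309] [-0.9209005   0.95792376 -0.48155999]
[ 516.12535313 -289.85595628  147.07974869] [-0.58436946  0.341568    0.11865291]
[ 516.14257231 -289.87014556  147.07982867] [-1.06157851  0.54196282  0.82353369]
```

Contact: the load has come off the wrist. Half a millimetre more, then release slowly and retreat.

```bash
python3 -m crank '[[0,0,0.05,0,3.5],[0,0,0.08,0,3.5],[0,0,0.08,0,3.5],[0,0,0.08,0,3.5]]'; python3 -m crank '[[0,0,0,0,4.3],[0,0,0,0,4.6],[0,0,0,0,5],[0,0,0,0,6],[0,0,0,0,7.5],[0,0,0,0,8.5],[0,0,0,0,8.5],[0,0,0,0,8.5],[0,0,0,0,8.5],[0,0,0,0,8.5],[0,0,-0.5,0,8.5],[0,0,-2,0,8.5],[0,0,-4,0,8.5],[0,0,-7,0,8.5],[0,0,-10,0,8.5],[0,0,-12,0,8.5],[0,0,-13,0,8.5],[0,0,-13,0,8.5]]'
python3 - <<'E'
from h import *
s=sense();p,d=snapshot("wrist");cv2.imwrite("pics/w5.png",p[:,:,::-1]);W=cloud("wrist",d,s)
m=(np.hypot(W[...,0]-517,W[...,1]+285)<80)&(W[...,2]>105)&(W[...,2]<190)
c,sz,yaw,k=head(W,m);a=np.radians(yaw);print(c,sz,yaw,"origin",c-12*np.array([np.cos(a),np.sin(a)]),"zmax",W[m][:,2].max())
E
```

```text
time: 11.55
tool_pos: [516.3, -289.9, 147.1]
tcp_rot: [180.0, -0.0, 21.5]
ft_force: [-2.9, 2.2, 5.1]
finger_gap: 43.0
grip_force: 52.2
time: 13.35
tool_pos: [516.9, -290.4, 278.8]
tcp_rot: [179.8, -0.1, 21.5]
ft_force: [-0.4, 1.3, -1.3]
finger_gap: 84.8
grip_force: 0.0
[ 527.68505859 -284.23049927] (83.72234344482422, 44.07510757446289) 21.61329 origin [ 516.52876568 -288.65058184] zmax 175.49745822176988
```

View pics/w5.png

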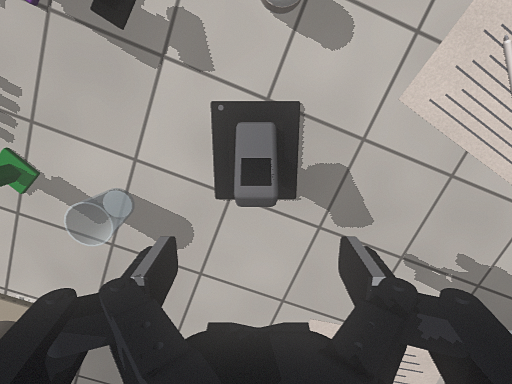

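The scanner, at (256,165), stands upright and free on the pad, within about 1 mm of its centre, with its top at 175 mm as expected (166 + 10). I'll hand in.

```bash
python3 -c "from bench import *; print(hand_in())"
```

```text
the job is handed in; nothing more can be done
None
```

I held the scanner about 80 mm from the tube rack's label for about 1.8 s, then set it upright within about 1 mm of the pad's middle and released it; I handed the job in at about 13 s, without its result being shown.

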